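Hold a wood strip on the saw board

TASK

Pull the top drawer of the desktop unit out to its stop, take out the strip of wood and lay it flat on the saw board with one end against the stop block. Then press it firmly into the corner between fence and board with one slanting push, forward against the fence and down on the board at once, pushing somewhere between the stop block and the saw slot, and finish while still holding that push so that a pupil can saw. Leave the pencil pot, the glue stick and the saw where they are.

Things in the scene. Friction and masses are not known exactly. Their poses are not given: they have to be found in the camera images.
- unit_drawer0 (a joint): the upper of two blue-fronted drawers of a low pale wooden desktop unit (unit 280 deep, 300 wide, 140 mm high). Value in m: 0 closed, grows as the drawer comes out to its stop at 0.200; slides with about 1 N of friction, stays where it is left
- unit_drawer0_handle (a point): middle of that drawer's dark steel bar handle, a round bar 11 mm thick and 120 mm long along this frame's y, 35 mm in front of the drawer front, at height 103 mm; 29 mm free between bar and front, the unit's top is 37 mm higher. The drawer pulls out along this frame's -x. Drawer inside: floor at height 80 mm, 38 mm deep, 258 mm wide in y, its inner front wall 56 mm behind the bar (in +x)
- strip: origin at the centre (half-way up) of the workpiece, a straight square strip of pale pine, 25 x 25 mm, 200 mm long along its y, 65 g; at the start it lies flat on the floor of the closed top drawer, roughly crosswise. Both ends are alike
- base: medium-brown wooden base of the saw board, 170 mm (x) by 300 mm (y), 18 mm thick, stuck to the table by suction feet; origin at the centre of its underside, its top face is 26 mm above the table. x points away from the robot's side to the fence, which stands on the far edge
- fence: dark wooden fence on the saw board, a bar 300 mm long (y), 30 mm thick, standing 32 mm above the base's top face. Origin on the fence's front face, at the base's top face, at the saw slot, a 3 mm wide cut through the fence. x points into the fence (the free side is -x), y runs along the fence from the saw slot towards the stop block, z up. The fence reaches from y = -50 to y = +250 mm
- stop: aluminium length stop clamped to the fence; fixed. Origin at the foot of its working face, on the base's top face and the fence's front face; axes parallel to the fence's. The block fills y = 0 to 28 mm, x = -80 to 0 mm, z = 0 to 31 mm (its bridge over the fence reaches 37 mm); the end of the strip goes against its face at y = 0 (strip on the -y side). The face is 130 to 170 mm from the saw slot
- pot: grey pencil pot, 90 mm wide, 165 mm high with its pencils, standing behind the saw board; origin under its centre. Leave it
- glue: glue stick (white, green cap), 28 mm thick, 96 mm high, standing; origin under its centre. Leave it
- saw: small back saw lying flat on the table in front of the saw board, about 340 mm long along its y (blade to +y), 26 mm high; origin under the handle end of the blade. Leave it

How it is judged:
By the outcome, as a careful person would: the job done as asked, in the order asked, and still so for the second after the job is handed in, while the arm keeps its last pose, push and grip.
It also fails if it takes over 72 s, if anything falls off the work surface, if the arm or the gripper's body presses on something with over 40 N, if the wrist force passes 120 N, or if a joint passes its speed limit or range.

ROBOT

A 6-joint arm with a two-finger parallel gripper is mounted at the origin on the work surface. World frame = base frame: x ahead of the robot, y to its left, z up, the work surface at z = 0. Lengths are in m, angles in rad, forces in N, time in s.
With the tool pointing down it reaches from about 0.35 to 0.95 m from the base axis. Payload 17.4 kg.
Tool frame: the origin (TCP) lies on the centre line of the jaws, within the pads' length; the fingertips stand r.tip_extent ahead of it and the grasp point (between the pads) is the TCP (r.tip_extent is the distance from the TCP to the fingertips, in m); z points along the fingers, y is the direction in which the jaws open and shut (so a half turn about z gives the same grasp; the last joint's range is limited). The gripper opens to 93 mm and grips with 3 to 60 N. Pads are 15 mm wide; open, the fingers measure 128 mm over their backs; the gripper's body (75 mm by 188 mm) begins 65 mm behind the grasp point.
Start: joints at [-1.36, 0.116, 1.442, -0, 1.584, -0.038], TCP at [0.166, -0.654, 0.238] pointing down, gripper open.
Joint ranges: [-2.83, 2.83], [-0.83, 2.19], [0.07, 2.5], [-1.14, 4.28], [0.01, 3], [-2.97, 2.97]. Speed limits (rad/s): [1.89, 1.89, 2.22, 3.14, 3.14, 3.14].

INTERFACE

Orientations are given as [roll, pitch, yaw] about the fixed x, y, z axes, in that order (R = Rz(yaw) Ry(pitch) Rx(roll)).
In Python, from workcell import r gives the robot as it stands.
- The arm moves only by the shell command python3 -m inch 'ROWS' [FORCE]. ROWS is JSON, a list that holds one entry, the list of rows, each a list of 7 numbers: the shift along the tool's x, y, z in cm, then the turn, a rotation vector about the tool's x, y, z in rad, then the opening in per cent of the stroke, from 0 (shut) to 100 (fully open). A call has exactly 5 rows; each row is the pose to reach, as a shift and turn from the pose commanded when the call began, along the tool's axes at that moment; what a row does not reach only later rows make up. A row lasts 1/10 s, in which the tool goes at most 50 mm and 8.59 degrees, less where a joint would pass 70% of its speed; a pose out of reach is approached as far as the arm can. A call with a gripper value outside its range is refused whole. The fingers move at their own pace and stop on an object; FORCE is the grip in N (left out, the last holds). Time passes only in rows, so rows that repeat a pose let the fingers close, or fill a call up. It gives the time, the measured TCP pose, the force and the opening at its end, in the units of the state.
- r.sense(): the state, without advancing time (a new reading comes with each control period).
- r.snapshot(name): name is "scene" or "side" or "wrist"; returns (picture, depth): 420x560x3 uint8, red, green, blue; 420x560 float32, m along the optical axis (not along the pixel's ray), 0 where there is no reading.
- r.get_calibration(name): a dict with "fovy" (degrees; the focal length in pixels is half the picture's height over the tangent of half this angle, whatever the lens; pixels are square), "cx", "cy" (the principal point, pixels), "R" (3x3) and "t" (3): a world point X has camera coordinates R X + t; the wrist camera has in their place "tool_from_camera" (4x4, takes a point from camera to tool coordinates, whose origin is the TCP and whose axes are the flange's). Camera axes: x right, y down, z forward; pixel columns grow to the right and rows downward; lengths in m; the calibration is good to about 2 mm. The wrist camera is an equidistant fisheye: a pixel r from the principal point sees the ray r / f radians off the axis. A picture is of the moment at which its call begins: read the wrist's pose just before it. get_calibration takes no time and is no camera call.
- r.finish_job(): hands the job in, once; it reports no verdict.
The state is a dict: "time_s": time; "qpos": joint angles; "dq": joint speeds; "effort": joint torques, N m; "position": TCP position; "eef_rot": TCP orientation; "wrist_force": force on the tool from outside, world axes, zero at the start; "moment": the same for the moment, N m; "width": opening from 0.0 (shut) to 1.0 (fully open).
Only numpy, scipy, OpenCV 4.12 (cv2) and the standard library are available. Lean on these libraries where they do the work, as an engineer would, in place of code of your own. Each camera call takes 0.05 s, during which the arm holds its last target.

## Working session

There is one attempt and no reset: what is moved stays moved. The work goes in short steps, Python scripts to look and compute and a shell command to move; the robot and the scene stay as the last step left them, time stands still between calls to the robot, and variables do not carry over. Pictures are saved under pics/ and viewed, and the job is handed in when it is done.

```bash
ls; mkdir -p pics; python3 - <<'E'
from workcell import r
import cv2
s=r.sense();print(s); print(r.tip_extent)
for n in ["scene","side","wrist"]:
    p,d=r.snapshot(n);cv2.imwrite(f"pics/{n}0.png",p[:,:,::-1]);c=r.get_calibration(n);print(n,c)
    import numpy as np
    np.savez(f"{n}0.npz",p=p,d=d,**{k:np.array(v) for k,v in c.items()})
E
```

```text
pics
{'time_s': 0.0, 'qpos': array([-1.35981077e+00,  1.16489622e-01,  1.44223013e+00, -1.22602363e-05,
        1.58399302e+00, -3.78156493e-02]), 'dq': array([-0.00098689,  0.0006702 ,  0.00022378,  0.00091728, -0.00038536,
       -0.00091195]), 'effort': array([-4.70501545e-04, -7.21256804e+01, -6.22605371e+01,  7.79602351e-02,
        2.36999150e-02, -1.08630393e-04]), 'position': array([ 0.16615594, -0.65405635,  0.23692453]), 'eef_rot': array([-3.14047287e+00, -3.00973376e-05,  2.48801030e-01]), 'wrist_force': array([-0.1158644 ,  0.22910307,  0.27803071]), 'moment': array([ 0.01250663, -0.041801  ,  0.00653465]), 'width': 0.9986313082021099}
0.019
scene {'fovy': 56.29029613199668, 'cx': 284.47948130708863, 'cy': 205.37279742587398, 'R': array([[-0.54209068,  0.84004073,  0.02166241],
       [ 0.47266588,  0.32612967, -0.81867357],
       [-0.6947839 , -0.43355623, -0.57385044]]), 't': array([ 0.30543073, -0.18419402,  1.45736113])}
side {'fovy': 52.11032514170387, 'cx': 281.18024826902445, 'cy': 197.38377822298986, 'R': array([[ 0.97906277, -0.20355137,  0.00171373],
       [-0.13929512, -0.67608788, -0.72353441],
       [ 0.14843505,  0.70814689, -0.69028618]]), 't': array([-0.56032354,  0.13794861,  1.07879744])}
wrist {'fovy': 65.70646984690485, 'cx': 284.9362938062905, 'cy': 209.94003809533243, 'tool_from_camera': array([[ 8.00688089e-05, -9.62277763e-01, -2.72068925e-01,
         7.62188340e-02],
       [ 9.99999743e-01,  2.70704541e-04, -6.63156119e-04,
        -8.83226752e-04],
       [ 7.11790681e-04, -2.72068802e-01,  9.62277538e-01,
        -1.45996974e-01],
       [ 0.00000000e+00,  0.00000000e+00,  0.00000000e+00,
         1.00000000e+00]])}
```

View pics/scene0.png

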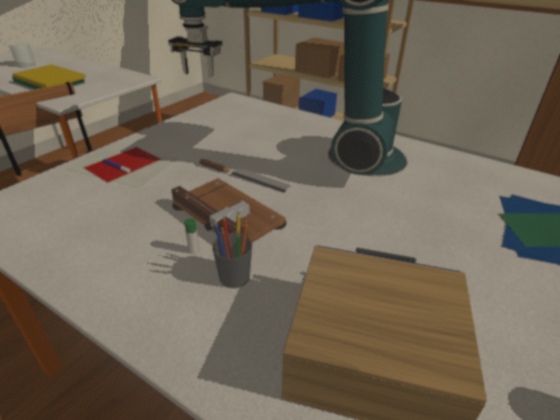

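View pics/side0.png

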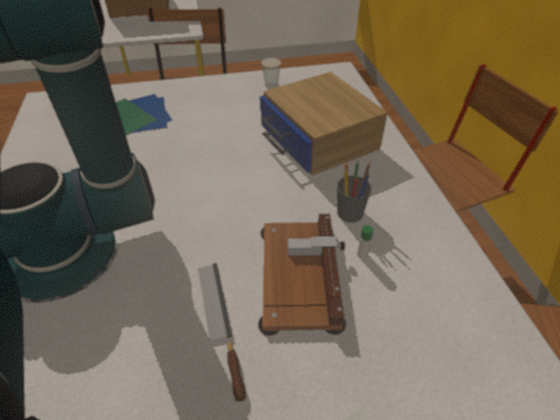

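View pics/wrist0.png

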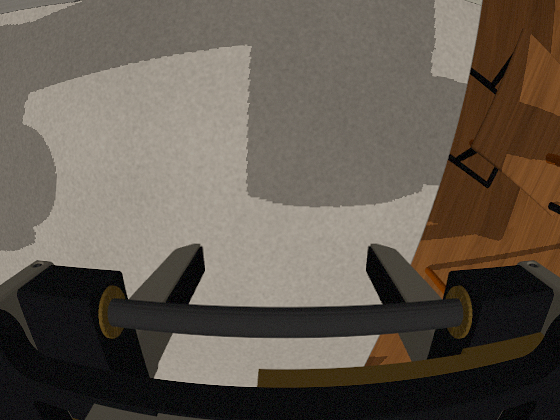

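```bash
cat > h.py <<'E'
import numpy as np, cv2
from workcell import r
def cloud(d,c):
    H,W=d.shape; f=H/2/np.tan(np.radians(float(c['fovy']))/2)
    u,v=np.meshgrid(np.arange(W),np.arange(H))
    X=np.stack([(u-c['cx'])/f*d,(v-c['cy'])/f*d,d],-1)
    return (X-c['t'])@np.asarray(c['R'])
def ray(c,u,v,z,H=420):
    f=H/2/np.tan(np.radians(float(c['fovy']))/2)
    R=np.asarray(c['R']);o=-R.T@c['t'];dd=R.T@np.array([(u-c['cx'])/f,(v-c['cy'])/f,1])
    return o+dd*(z-o[2])/dd[2]
def wpose(s):
    from scipy.spatial.transform import Rotation as Ro
    return Ro.from_euler('xyz',s['eef_rot']).as_matrix(),np.array(s['position'])
def wray(c,s,u,v,z,H=420):
    f=H/2/np.tan(np.radians(float(c['fovy']))/2)
    a=u-c['cx'];b=v-c['cy'];rr=np.hypot(a,b);th=rr/f
    dc=np.array([np.sin(th)*a/rr,np.sin(th)*b/rr,np.cos(th)])
    T=np.asarray(c['tool_from_camera']);R,p=wpose(s)
    o=R@T[:3,3]+p; dd=R@T[:3,:3]@dc
    return o+dd*(z-o[2])/dd[2]
E
python3 - <<'E'
from h import *
for n in ['scene','side']:
    z=np.load(n+'0.npz');P=cloud(z['d'],z);img=z['p'].astype(int);ok=z['d']>0
    m=ok&(abs(P[...,2]-.14)<.012)&(P[...,0]>.2)&(P[...,0]<1.3)&(abs(P[...,1])<.9)
    m=cv2.morphologyEx(m.astype(np.uint8),cv2.MORPH_OPEN,np.ones((5,5)))
    k,l,st,ce=cv2.connectedComponentsWithStats(m)
    i=1+np.argmax(st[1:,4]);q=P[l==i];
    b=cv2.minAreaRect(q[:,:2].astype(np.float32)*1000);print(n,'top',b,cv2.boxPoints(b).round(),np.median(q[:,2]))
    # base top
    t=ok&(abs(P[...,2])<.01);print('table z',np.median(P[...,2][t&(abs(P[...,1])<.6)&(P[...,0]>.3)&(P[...,0]<1)]))
    hgt=ok&(abs(P[...,2]-.026)<.006)&(img[...,0]>img[...,2]*1.4)&(P[...,0]>.2)&(P[...,0]<1.0)&(P[...,1]<.2)&(P[...,1]>-.7)
    hgt=cv2.morphologyEx(hgt.astype(np.uint8),cv2.MORPH_OPEN,np.ones((3,3)))
    k,l,st,ce=cv2.connectedComponentsWithStats(hgt)
    i=1+np.argmax(st[1:,4]);q=P[l==i];b=cv2.minAreaRect(q[:,:2].astype(np.float32)*1000);print('base',b,cv2.boxPoints(b).round(),np.median(q[:,2]),st[i])
E
python3 - <<'E'
import cv2
a=cv2.imread('pics/side0.png');cv2.imwrite('pics/side0c.png',cv2.resize(a[60:350,180:420],None,fx=2.05,fy=2.05,interpolation=3))
cv2.imwrite('pics/side0h.png',cv2.resize(a[70:190,240:400],None,fx=5,fy=5,interpolation=2))
E
```

```text
scene top ((771.01513671875, 339.8088684082031), (279.5819091796875, 299.9967041015625), 18.4088134765625) [[591. 438.]
 [686. 153.]
 [951. 242.]
 [856. 526.]] 0.1398888440668508
table z 0.00012181320114364415
base ((558.2214965820312, -183.66546630859375), (301.8459167480469, 132.76376342773438), 79.18707275390625) [[ 465. -319.]
 [ 595. -344.]
 [ 652.  -48.]
 [ 521.  -23.]] 0.026030625422597674 [ 191  179   93   61 1961]
side top ((775.87353515625, 340.10479736328125), (269.8985290527344, 307.8975830078125), 19.35398292541504) [[598. 441.]
 [700. 150.]
 [954. 240.]
 [852. 530.]] 0.1385318602003115
table z -0.0014764623063751774
base ((564.8978271484375, -187.8984375), (301.4599609375, 147.77154541015625), 79.97586822509766) [[ 466. -323.]
 [ 611. -349.]
 [ 664.  -52.]
 [ 518.  -27.]] 0.024477293297265376 [ 263  223   71  105 5654]
```

View pics/side0c.png

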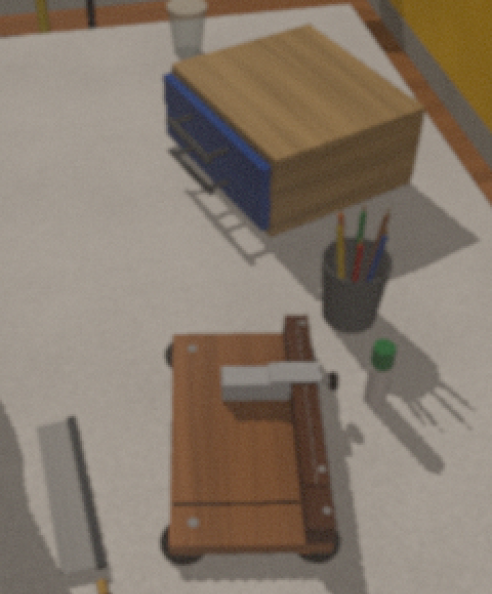

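View pics/side0h.png

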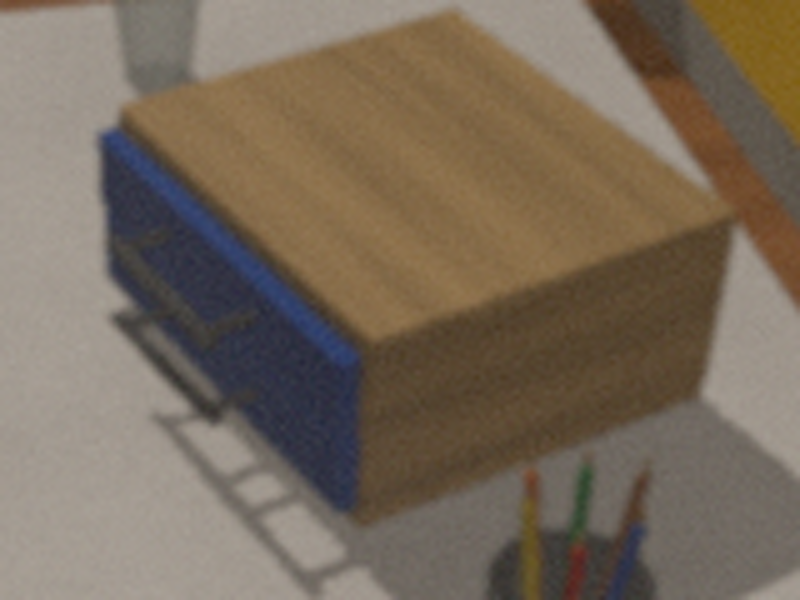

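```bash
cat >> h.py <<'E'
def goal(p,Rg,s=None):
    from scipy.spatial.transform import Rotation as Ro
    s=s or r.sense();R,t=wpose(s)
    sh=R.T@(np.array(p)-t)*100; rv=Ro.from_matrix(R.T@Rg).as_rotvec()
    print('pos',np.round(t,4),'rpy',np.round(s['eef_rot'],3),'F',np.round(s['wrist_force'],1),'w',round(s['width'],3),'t',s['time_s'])
    print('shift cm',np.round(sh,2),'rv',np.round(rv,3))
def down(yaw,tilt=0):  # tilt: tool z leans toward tool x
    from scipy.spatial.transform import Rotation as Ro
    return (Ro.from_euler('z',yaw)*Ro.from_euler('y',-tilt)*Ro.from_euler('x',np.pi)).as_matrix()
E
python3 - <<'E'
from h import *
# handle and fronts
u=np.radians(18.6);ux=np.array([np.cos(u),np.sin(u)]);uy=np.array([-np.sin(u),np.cos(u)])
z=np.load('side0.npz')
for px in [(263,118),(282,136),(263.5,119),(281.5,137)]: 
    q=ray(z,*px,.103);print(px,q.round(4),'unit coords',(q[:2]@ux).round(4),(q[:2]@uy).round(4))
c=np.array([.7735,.340]);print('top centre',c@ux,c@uy)
z2=np.load('scene0.npz');img=z2['p'].astype(int)
m=((img.sum(2)<200)).astype(np.uint8);m[:243]=0;m[265:]=0;m[:,:352]=0;m[:,420:]=0
ys,xs=np.nonzero(m);print(xs.min(),xs.max(),len(xs))
P=cloud(z2['d'],z2)[m>0];P=P[(P[:,2]>.085)&(P[:,2]<.12)];print(len(P),np.median(P,0),(P[:,:2]@ux).min(),(P[:,:2]@ux).max(),(P[:,:2]@uy).min(),(P[:,:2]@uy).max(), np.median(P[:,:2]@ux))
P=cloud(z['d'],z);g=P[110:150,255:290].reshape(-1,3);g=g[(g[:,2]>.088)&(g[:,2]<.118)&(g[:,:2]@ux<.67)];a=g[:,:2]@ux
print(np.histogram(a,bins=np.arange(.58,.70,.006)))
# edges of unit front blue
# fence: points z .045-.07 near board
for zz,n in ((z,'side'),(z2,'scene')):
    P=cloud(zz['d'],zz);f=np.radians(-10.4);fx=np.array([np.cos(f),np.sin(f)]);fy=np.array([-np.sin(f),np.cos(f)])
    Q=P.reshape(-1,3);im=zz['p'].reshape(-1,3).astype(int)
    A=Q[:,:2]@fx;B=Q[:,:2]@fy
    k=(A>.4)&(A<.85)&(B>-.35)&(B<.2)&(Q[:,2]>.052)&(Q[:,2]<.061)
    print(n,'fence top?',np.percentile(A[k],[2,10,50,90,98]).round(4),np.percentile(B[k],[1,2,50,98,99]).round(4))
    s=k&(im.min(1)>110);print('stop',s.sum(),np.percentile(A[s],[2,50,98]).round(4),np.percentile(B[s],[2,50,98]).round(4),np.percentile(Q[s,2],[5,50,95]))
    kk=k&(im[:,0]>im[:,2]*1.3);b=cv2.minAreaRect((Q[kk][:,:2]*1000).astype(np.float32));print(b,cv2.boxPoints(b))
E
```

```text
(263, 118) [0.5847 0.338  0.103 ] unit coords 0.662 0.1338
(282, 136) [0.623  0.2329 0.103 ] unit coords 0.6647 0.022
(263.5, 119) [0.5853 0.3322 0.103 ] unit coords 0.6607 0.1281
(281.5, 137) [0.6205 0.2283 0.103 ] unit coords 0.6609 0.0184
top centre 0.8415450303037583 0.07552623366120204
357 414 230
222 [0.60313559 0.2868985  0.10557894] 0.6590020961430185 0.6707231554141703 0.015421136439062238 0.13785268613470616 0.6636487309807781
(array([ 0,  0,  0,  0,  0,  0,  0,  0,  0,  0,  0,  0, 58, 51,  6,  0,  0,
        0,  0]), array([0.58 , 0.586, 0.592, 0.598, 0.604, 0.61 , 0.616, 0.622, 0.628,
       0.634, 0.64 , 0.646, 0.652, 0.658, 0.664, 0.67 , 0.676, 0.682,
       0.688, 0.694]))
side fence top? [0.5854 0.6216 0.6692 0.6858 0.7671] [-0.2308 -0.2288 -0.0642  0.1352  0.1545]
stop 304 [0.5789 0.6195 0.6879] [-0.0426 -0.0289 -0.0157] [0.05293066 0.0557883  0.06078293]
((665.6761474609375, -153.3716278076172), (405.69085693359375, 86.29228973388672), 67.33429718017578) [[ 547.695    -323.92456 ]
 [ 627.3228   -357.1776  ]
 [ 783.6573     17.181305]
 [ 704.0295     50.434357]]
scene fence top? [0.5844 0.6163 0.6747 0.7599 0.7875] [-0.2255 -0.2206 -0.0339  0.1623  0.1635]
stop 128 [0.5832 0.6135 0.7675] [-0.0361 -0.0184 -0.0084] [0.05294342 0.05649199 0.05989649]
((626.3590698242188, -161.69259643554688), (355.32904052734375, 146.69419860839844), 68.4738998413086) [[ 492.9383   -300.05222 ]
 [ 629.4007   -353.878   ]
 [ 759.77985   -23.332977]
 [ 623.31744    30.492798]]
```

```bash
python3 - <<'E'
from h import *
goal([.604,.283,.2],down(np.radians(108.6)))
E
```

```text
pos [ 0.1662 -0.6541  0.2371] rpy [-3.141 -0.     0.249] F [-0.4  0.3  0.1] w 0.998 t 0.15
shift cm [ 65.51 -80.04   3.78] rv [-1.000e-03 -1.000e-03 -1.647e+00]
```

```bash
python3 -m inch '[[[65.5,-80,0,0,0,-1.64,60],[65.5,-80,0,0,0,-1.64,60],[65.5,-80,0,0,0,-1.64,60],[65.5,-80,0,0,0,-1.64,60],[65.5,-80,0,0,0,-1.64,60]]]'; python3 - <<'E'
from h import *
goal([.604,.283,.2],down(np.radians(108.6)))
E
```

```text
time_s: 0.65
position: [0.2724, -0.4258, 0.2374]
eef_rot: [-3.141, -0.0, 1.004]
wrist_force: [0.9, -0.2, 0.6]
width: 0.629
pos [ 0.2724 -0.4258  0.2374] rpy [-3.141 -0.     1.004] F [ 0.9 -0.2  0.6] w 0.629 t 0.65
shift cm [ 77.61 -10.04   3.75] rv [-0.    -0.    -0.891]
```

```bash
python3 -m inch '[[[77.6,-10,0,0,0,-0.89,40],[77.6,-10,0,0,0,-0.89,40],[77.6,-10,0,0,0,-0.89,40],[77.6,-10,0,0,0,-0.89,40],[77.6,-10,0,0,0,-0.89,40]]]'; python3 - <<'E'
from h import *
goal([.604,.283,.2],down(np.radians(108.6)))
E
```

```text
time_s: 1.15
position: [0.3796, -0.2, 0.2377]
eef_rot: [3.141, 0.0, 1.755]
wrist_force: [1.3, 0.4, -1.6]
width: 0.399
pos [ 0.3796 -0.2     0.2377] rpy [3.141 0.    1.755] F [ 1.3  0.4 -1.6] w 0.399 t 1.15
shift cm [43.39 30.88  3.77] rv [ 0.     0.    -0.141]
```

```bash
python3 -m inch '[[[43.4,30.9,0,0,0,-0.14,26],[43.4,30.9,0,0,0,-0.14,26],[43.4,30.9,0,0,0,-0.14,26],[43.4,30.9,0,0,0,-0.14,26],[43.4,30.9,0,0,0,-0.14,26]]]'; python3 - <<'E'
from h import *
goal([.604,.283,.2],down(np.radians(108.6)))
E
```

```text
time_s: 1.65
position: [0.4864, 0.0264, 0.2377]
eef_rot: [3.141, 0.0, 1.889]
wrist_force: [0.6, -1.0, 0.1]
width: 0.264
pos [0.4864 0.0264 0.2377] rpy [3.141 0.    1.889] F [ 0.6 -1.   0.1] w 0.264 t 1.65
shift cm [20.69 19.2   3.78] rv [ 0.     0.    -0.006]
```

```bash
python3 -m inch '[[[20.7,19.2,3,0,0,-0.006,25],[20.7,19.2,3,0,0,-0.006,25],[20.7,19.2,3,0,0,-0.006,25],[20.7,19.2,3,0,0,-0.006,25],[20.7,19.2,3,0,0,-0.006,25]]]'; python3 -m inch '[[[4,4,0,0,0,0,25],[4,4,0,0,0,0,25],[4,4,0,0,0,0,25],[4,4,0,0,0,0,25],[4,4,0,0,0,0,25]]]';  python3 - <<'E'
from h import *
s=r.sense();p,d=r.snapshot('wrist');cv2.imwrite('pics/wrist1.png',p[:,:,::-1]);np.save('w1.npy',d)
goal([.604,.283,.103],down(np.radians(108.6)))
E
```

```text
time_s: 2.15
position: [0.5901, 0.2523, 0.2107]
eef_rot: [-3.141, 0.0, 1.895]
wrist_force: [-0.2, -1.1, 1.1]
width: 0.248
time_s: 2.65
position: [0.6146, 0.2996, 0.2118]
eef_rot: [3.141, 0.0, 1.894]
wrist_force: [-0.1, -0.5, 0.3]
width: 0.251
pos [0.6147 0.2996 0.2119] rpy [3.141 0.    1.894] F [ 0.4 -0.   0.3] w 0.252 t 2.7
shift cm [-1.24 -1.55 10.89] rv [ 0.001  0.    -0.002]
```

View pics/wrist1.png

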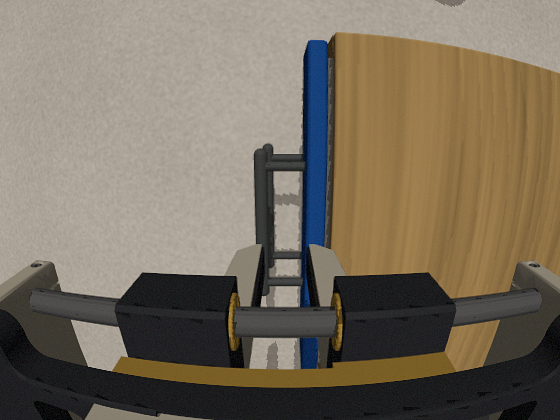

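```bash
python3 - <<'E'
from h import *
c=r.get_calibration('wrist')
s={'position':[.6146,.2996,.2119],'eef_rot':[3.141,0,1.894]}
u=np.radians(18.6);ux=np.array([np.cos(u),np.sin(u)]);uy=np.array([-np.sin(u),np.cos(u)])
for px,z in [((260,155),.103),((262,200),.103),((263,240),.103),((265,290),.103),((333,40),.14),((330,180),.14),((304,50),.13),((305,180),.13),((316,45),.135)]:
    q=wray(c,s,*px,z)[:2];print(px,q.round(4),q@ux,q@uy)
E
python3 -c "
import cv2
a=cv2.imread('pics/wrist1.png');cv2.imwrite('pics/w1c.png',cv2.resize(a[130:310,220:360],None,fx=3.3,fy=3.3,interpolation=2))"
```

```text
(260, 155) [0.5811 0.3405] 0.6593215742364594 0.13734313202141038
(262, 200) [0.5937 0.3062] 0.6603154768455249 0.10082954589016133
(263, 240) [0.6048 0.2734] 0.660398494173146 0.06623710462400378
(265, 290) [0.6207 0.2278] 0.6608973210557796 0.017939276063387494
(333, 40) [0.6036 0.4355] 0.7109599628892733 0.22025078695592887
(330, 180) [0.6331 0.344 ] 0.7097327038549722 0.1241430573599584
(304, 50) [0.5875 0.4242] 0.6921520391694432 0.2146839655333448
(305, 180) [0.618  0.3369] 0.693174692909602 0.12221118629068098
(316, 45) [0.5941 0.4293] 0.7000180228836315 0.2173976464831866
```

View pics/w1c.png

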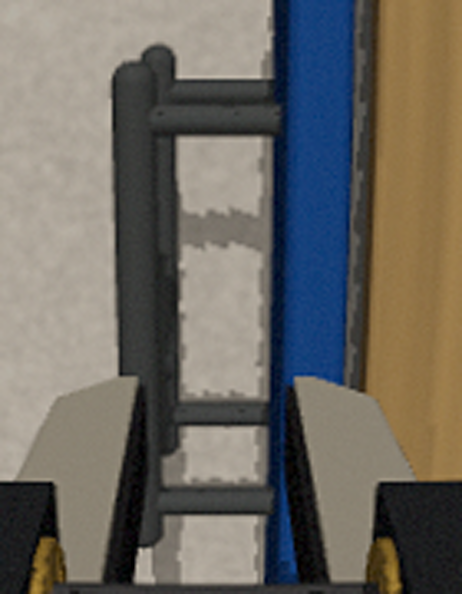

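```bash
python3 - <<'E'
from h import *
goal([.6021,.2834,.103],down(np.radians(109)))
E
```

```text
pos [0.6147 0.2996 0.2119] rpy [3.141 0.    1.894] F [ 0.4 -0.   0.3] w 0.252 t 2.7
shift cm [-1.14 -1.72 10.89] rv [ 0.001  0.    -0.009]
```

```bash
python3 -m inch '[[[-1.1,-1.7,0,0,0,-0.009,24],[-1.1,-1.7,3,0,0,-0.009,24],[-1.1,-1.7,5,0,0,-0.009,24],[-1.1,-1.7,6,0,0,-0.009,24],[-1.1,-1.7,6,0,0,-0.009,24]]]'; python3 - <<'E'
from h import *
s=r.sense();p,d=r.snapshot('wrist');cv2.imwrite('pics/wrist2.png',p[:,:,::-1])
goal([.6021,.2834,.103],down(np.radians(109)))
c=r.get_calibration('wrist')
E
```

```text
time_s: 3.2
position: [0.6018, 0.2842, 0.1504]
eef_rot: [-3.14, 0.0, 1.903]
wrist_force: [-0.3, 0.1, 0.9]
width: 0.236
pos [0.6022 0.2845 0.1517] rpy [-3.142 -0.     1.903] F [ 0.1 -0.3  1.6] w 0.242 t 3.25
shift cm [-0.1  -0.05  4.87] rv [-0.    -0.     0.001]
```

View pics/wrist2.png

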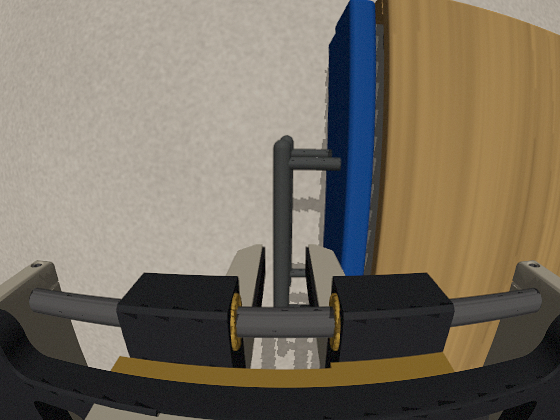

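```bash
python3 -m inch '[[[0,0,1.5,0,0,0,24],[0,0,3,0,0,0,24],[0,0,4,0,0,0,24],[0,0,4.8,0,0,0,24],[0,0,4.8,0,0,0,24]]]';
```

```text
time_s: 3.75
position: [0.6017, 0.2848, 0.1016]
eef_rot: [-3.14, 0.0, 1.904]
wrist_force: [0.1, 0.6, -0.0]
width: 0.243
```

```bash
python3 -m inch '[[[0,0,0,0,0,0,8],[0,0,0,0,0,0,5],[0,0,0,0,0,0,5],[0,0,0,0,0,0,5],[0,0,0,0,0,0,5]]]' 25
```

```text
time_s: 4.25
position: [0.6019, 0.2848, 0.1036]
eef_rot: [-3.141, -0.0, 1.904]
wrist_force: [-5.5, -2.6, 0.0]
width: 0.107
```

```bash
python3 -m inch '[[[0,-1,0,0,0,0,5],[0,-2.5,0,0,0,0,5],[0,-4.5,0,0,0,0,5],[0,-6.5,0,0,0,0,5],[0,-8.5,0,0,0,0,5]]]'; python3 -m inch '[[[0,-2,0,0,0,0,5],[0,-4,0,0,0,0,5],[0,-6,0,0,0,0,5],[0,-8,0,0,0,0,5],[0,-9.5,0,0,0,0,5]]]'; python3 - <<'E'
from h import *
s=r.sense();print(np.linalg.norm(s['position'][:2]-np.array([.6019,.2848])))
E
```

```text
time_s: 4.75
position: [0.5207, 0.2576, 0.1037]
eef_rot: [3.14, -0.002, 1.904]
wrist_force: [-1.1, 8.6, 0.5]
width: 0.109
time_s: 5.25
position: [0.4304, 0.2273, 0.1036]
eef_rot: [3.14, -0.004, 1.904]
wrist_force: [-4.2, 17.4, -0.8]
width: 0.109
0.18083560744829366
```

```bash
python3 -m inch '[[[0.2,-0.5,0,0,0,0,5],[0.25,-1,0,0,0,0,5],[0.27,-1.6,0,0,0,0,5],[0.27,-2.1,0,0,0,0,5],[0.27,-2.3,0,0,0,0,5]]]'; python3 - <<'E'
from h import *
s=r.sense();print(np.linalg.norm(s['position'][:2]-np.array([.6019,.2848])),s['moment'])
E
```

```text
time_s: 5.75
position: [0.4118, 0.2214, 0.1038]
eef_rot: [3.133, 0.001, 1.903]
wrist_force: [41.5, 10.8, -23.2]
width: 0.113
0.2003895206482033 [ 1.72722337 -6.93085838 -0.04637887]
```

```bash
python3 -m inch '[[[0,0.1,0,0,0,0,5],[0,0.15,0,0,0,0,5],[0,0.15,0,0,0,0,5],[0,0.15,0,0,0,0,18],[0,0.15,0,0,0,0,24]]]'; python3 - <<'E'
from h import *
s=r.sense();print(np.linalg.norm(s['position'][:2]-np.array([.6019,.2848])))
p,d=r.snapshot('wrist');cv2.imwrite('pics/wrist3.png',p[:,:,::-1])
E
```

```text
time_s: 6.25
position: [0.4109, 0.2215, 0.1034]
eef_rot: [3.141, -0.0, 1.904]
wrist_force: [0.2, -0.7, -0.7]
width: 0.212
0.20122654128372539
```

View pics/wrist3.png

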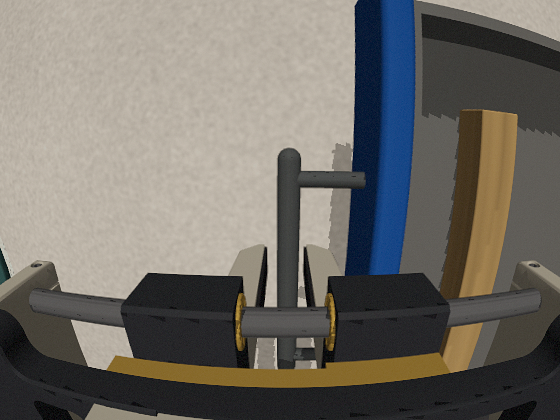

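```bash
python3 -m inch '[[[0,0,-1,0,0,0,24],[0,0,-4,0,0,0,24],[0,0,-8,0,0,0,26],[-3,3,-12,0,0,0,40],[-6,6,-14,0,0,0,45]]]';python3 -m inch '[[[0,0,0,0,0,0,50],[0,0,0,0,0,0,50],[0,0,0,0,0,0,50],[0,0,0,0,0,0,50],[0,0,0,0,0,0,50]]]'; python3 - <<'E'
from h import *
import pickle
s=r.sense();pickle.dump(s,open('s4.pkl','wb'))
for n in ['wrist','side','scene']:
    p,d=r.snapshot(n);cv2.imwrite(f'pics/{n}4.png',p[:,:,::-1]);np.savez(n+'4.npz',p=p,d=d)
E
```

```text
time_s: 6.8
position: [0.4839, 0.1866, 0.2452]
eef_rot: [3.137, -0.0, 1.906]
wrist_force: [-0.8, 1.0, 1.4]
width: 0.382
time_s: 7.3
position: [0.4827, 0.1868, 0.2406]
eef_rot: [-3.141, -0.0, 1.905]
wrist_force: [0.3, 0.5, 1.3]
width: 0.502
```

View pics/wrist4.png

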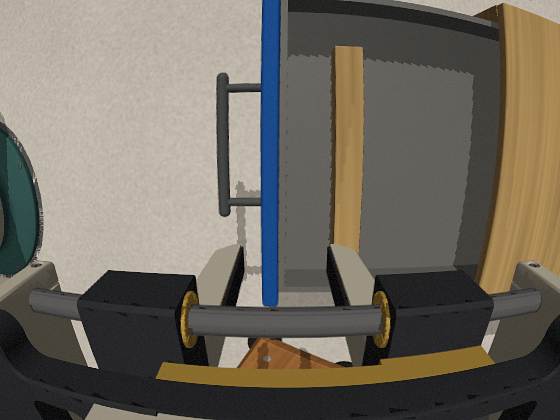

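View pics/side4.png

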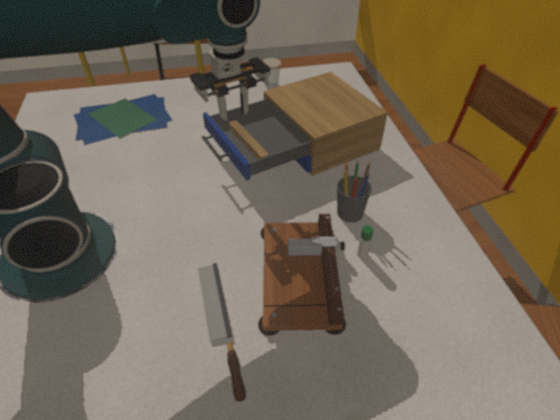

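```bash
cat > st.py <<'E'
from h import *
import pickle
s=pickle.load(open('s4.pkl','rb'));z=np.load('wrist4.npz');c=r.get_calibration('wrist');im=z['p'].astype(int)
m=(im[...,0]>im[...,2]*1.5)&(im[...,0]>90);m[:,:320]=0;m[:,375:]=0;m[256:]=0
for v in range(42,256,20):
    xs=np.nonzero(m[v])[0]
    if len(xs): 
        a,b=wray(c,s,xs[0]-.5,v,.105),wray(c,s,xs[-1]+.5,v,.105);print(v,xs[0],xs[-1],a[:2].round(4),b[:2].round(4),np.linalg.norm(a-b).round(4))
col=np.nonzero(m[:,348])[0];print(col[0])
e=wray(c,s,348,col[0]-.5,.105);print('end',e)
zz=np.load('side4.npz');cs=r.get_calibration('side');P=cloud(zz['d'],cs);I=zz['p'].astype(int)
k=(I[...,0]>I[...,2]*1.35)&(P[...,2]>.095)&(P[...,2]<.115)&(P[...,0]<.62)&(P[...,0]>.4)&(P[...,1]>.1)
k[:,:225]=0;k[170:]=0;print(k.sum());b=cv2.minAreaRect((P[k][:,:2]*1000).astype(np.float32));print(b,cv2.boxPoints(b))
zz=np.load('scene4.npz');cs=r.get_calibration('scene');P=cloud(zz['d'],cs);I=zz['p'].astype(int)
k=(I[...,0]>I[...,2]*1.35)&(P[...,2]>.095)&(P[...,2]<.115)&(P[...,0]<.56)&(P[...,0]>.4)&(P[...,1]>.1)&(P[...,1]<.45)
print(k.sum())
if k.sum()>5: b=cv2.minAreaRect((P[k][:,:2]*1000).astype(np.float32));print(b,cv2.boxPoints(b))
E
python3 st.py;python3 -c "
import cv2
a=cv2.imread('pics/side4.png');cv2.imwrite('pics/s4c.png',cv2.resize(a[80:190,180:340],None,fx=5,fy=5,interpolation=2))"
```

```text
62 335 362 [0.4813 0.3225] [0.5041 0.332 ] 0.0248
82 336 363 [0.4879 0.3059] [0.5109 0.3152] 0.0248
102 336 363 [0.4938 0.2893] [0.5168 0.2985] 0.0248
122 336 363 [0.4997 0.2729] [0.5229 0.2819] 0.0249
142 336 363 [0.5057 0.2565] [0.5292 0.2653] 0.0251
162 335 362 [0.5111 0.2397] [0.5348 0.2484] 0.0253
182 335 361 [0.5174 0.2229] [0.5407 0.2313] 0.0247
202 335 360 [0.5241 0.2058] [0.5468 0.2138] 0.0241
222 334 359 [0.5301 0.1879] [0.5534 0.1958] 0.0245
242 334 358 [0.5375 0.1696] [0.5603 0.1772] 0.0241
46
end [0.4874043  0.34126957 0.105     ]
415
((531.4481201171875, 299.9593505859375), (292.155029296875, 116.06816864013672), 80.82809448242188) [[450.8717  164.99995]
 [565.4559  146.49904]
 [612.02454 434.91876]
 [497.44037 453.41968]]
789
((519.1377563476562, 277.6070556640625), (80.88597869873047, 254.97906494140625), 0.247285857796669) [[478.1449  404.92084]
 [479.24536 149.94417]
 [560.1306  150.29327]
 [559.03015 405.26996]]
```

View pics/s4c.png

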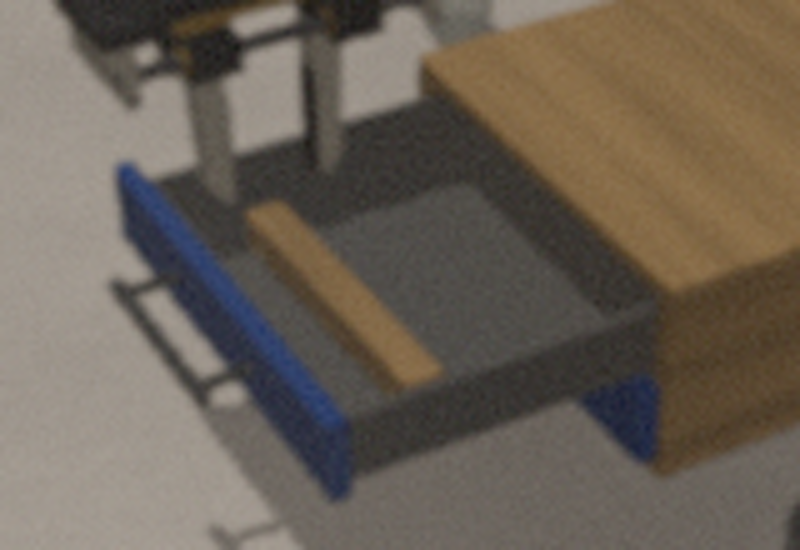

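```bash
python3 - <<'E'
from h import *
goal([.5217,.2474,.150],down(np.radians(110.1)))
for n in ['scene','side']:
    z=np.load(n+'0.npz');P=cloud(z['d'],z);Q=P.reshape(-1,3);I=z['p'].reshape(-1,3).astype(int)
    k=(Q[:,2]>.03)&(Q[:,2]<.2)&(Q[:,0]>.55)&(Q[:,0]<1)&(Q[:,1]>-.35)&(Q[:,1]<.2)
    f=np.radians(-10.6);fx=np.array([np.cos(f),np.sin(f)]);fy=np.array([-np.sin(f),np.cos(f)])
    hi=k&(Q[:,2]>.075);A=Q[hi][:,:2]@fx;B=Q[hi][:,:2]@fy
    hist,xe,ye=np.histogram2d(A,B,bins=[np.arange(.5,1,.02),np.arange(-.3,.3,.02)])
    for i,j in zip(*np.nonzero(hist>3)): print(n,xe[i].round(3),ye[j].round(3),int(hist[i,j]),end='; ')
    print()
E
```

```text
pos [0.483  0.1866 0.2409] rpy [-3.141 -0.     1.904] F [-0.1  0.1  0.6] w 0.498 t 7.45
shift cm [4.48 5.64 9.09] rv [-0.    -0.    -0.017]
scene 0.7 0.08 8; scene 0.7 0.1 23; scene 0.7 0.12 43; scene 0.7 0.14 15; scene 0.72 0.08 60; scene 0.72 0.1 65; scene 0.72 0.12 24; scene 0.72 0.14 111; scene 0.72 0.16 25; scene 0.74 -0.04 8; scene 0.74 -0.02 22; scene 0.74 0.08 52; scene 0.74 0.1 58; scene 0.74 0.14 61; scene 0.74 0.16 61; scene 0.76 -0.04 23; scene 0.76 -0.02 79; scene 0.76 0.08 52; scene 0.76 0.1 116; scene 0.76 0.12 63; scene 0.76 0.14 37; scene 0.76 0.16 78; scene 0.78 0.08 6; scene 0.78 0.1 23; scene 0.78 0.12 95; scene 0.78 0.14 82; 
side 0.62 0.26 8; side 0.64 0.26 30; side 0.7 0.08 11; side 0.7 0.1 43; side 0.7 0.12 15; side 0.7 0.14 15; side 0.72 0.08 61; side 0.72 0.1 77; side 0.72 0.12 4; side 0.72 0.14 44; side 0.72 0.16 7; side 0.74 -0.04 44; side 0.74 -0.02 12; side 0.74 0.06 5; side 0.74 0.08 100; side 0.74 0.1 5; side 0.74 0.14 51; side 0.74 0.16 45; side 0.76 -0.04 57; side 0.76 -0.02 22; side 0.76 0.08 51; side 0.76 0.1 75; side 0.76 0.12 55; side 0.76 0.14 21; side 0.76 0.16 27; side 0.78 0.08 14; side 0.78 0.1 11; side 0.78 0.12 47; side 0.78 0.14 13;
```

```bash
python3 -m inch '[[[2.2,2.8,3,0,0,-0.017,48],[4.5,5.6,6,0,0,-0.017,48],[4.5,5.6,9,0,0,-0.017,48],[4.5,5.6,9,0,0,-0.017,48],[4.5,5.6,9,0,0,-0.017,48]]]'; python3 - <<'E'
from h import *
goal([.5217,.2474,.104],down(np.radians(110.1)))
p,d=r.snapshot('wrist');cv2.imwrite('pics/wrist5.png',p[:,:,::-1])
E
```

```text
time_s: 7.95
position: [0.5214, 0.2471, 0.1516]
eef_rot: [-3.141, 0.0, 1.921]
wrist_force: [0.4, 0.3, 0.3]
width: 0.48
pos [0.5214 0.2471 0.1516] rpy [-3.141  0.     1.921] F [0.4 0.3 0.3] w 0.48 t 7.95
shift cm [0.02 0.04 4.76] rv [-0.001  0.    -0.001]
```

View pics/wrist5.png

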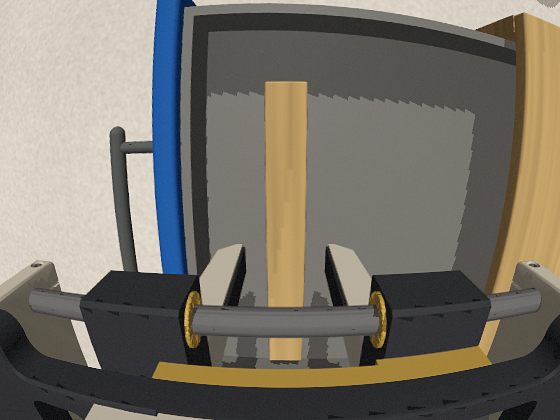

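```bash
python3 -m inch '[[[0,0,2,0,0,0,48],[0,0,4,0,0,0,48],[0,0,4.7,0,0,0,48],[0,0,4.7,0,0,0,48],[0,0,4.7,0,0,0,40]]]' ;python3 -m inch '[[[0,0,0,0,0,0,20],[0,0,0,0,0,0,20],[0,0,0,0,0,0,20],[0,0,0,0,0,0,20],[0,0,0,0,0,0,20]]]' 30
```

```text
time_s: 8.5
position: [0.5221, 0.2473, 0.1058]
eef_rot: [3.14, -0.0, 1.921]
wrist_force: [0.2, -0.2, 0.9]
width: 0.438
time_s: 9.0
position: [0.5219, 0.2474, 0.1049]
eef_rot: [3.14, 0.0, 1.921]
wrist_force: [-1.3, -0.5, 6.2]
width: 0.271
```

```bash
python3 -m inch '[[[0,0,-2,0,0,0,20],[0,0,-5,0,0,0,20],[0,0,-9,0,0,0,20],[0,0,-13,0,0,0,20],[0,0,-13,0,0,0,20]]]'; python3 - <<'E'
from h import *
s=r.sense()
p,d=r.snapshot('wrist');cv2.imwrite('pics/wrist6.png',p[:,:,::-1])
# board edges/stop refinement from scene+side
E
```

```text
time_s: 9.5
position: [0.5229, 0.2478, 0.24]
eef_rot: [3.134, -0.0, 1.921]
wrist_force: [-0.5, 1.1, 0.1]
width: 0.268
```

View pics/wrist6.png

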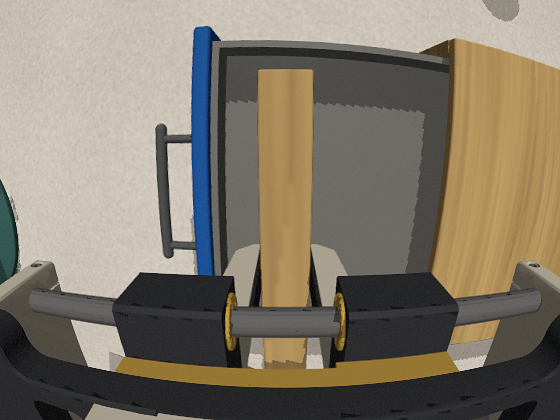

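```bash
python3 - <<'E'
from h import *
z=np.load('side0.npz')
a=cv2.imread('pics/side0.png');cv2.imwrite('pics/s0f.png',cv2.resize(a[210:335,255:355],None,fx=6,fy=4.8,interpolation=2))
f=np.radians(-10.5);fx=np.array([np.cos(f),np.sin(f)]);fy=np.array([-np.sin(f),np.cos(f)])
for nm,cx,cy in [('stop foot L',222,402),('stop foot R',291,400),('slot L',175,503),('slot R',298,502),('fence foot mid',296,440),('fence foot low',305,525),('near edge top',174,336),('near edge bot',170,543)]:
    u,v=180+cx/2.05,60+cy/2.05
    q=ray(z,u,v,.026)[:2];print(nm,round(u,1),round(v,1),q.round(4),(q@fx).round(4),(q@fy).round(4))
goal([.58,-.13,.24],down(np.radians(79.4)))
E
```

```text
stop foot L 288.3 256.1 [ 0.5589 -0.1489] 0.5766 -0.0445
stop foot R 322.0 255.1 [ 0.6394 -0.1624] 0.6583 -0.0432
slot L 265.4 305.4 [ 0.4804 -0.2721] 0.5219 -0.18
slot R 325.4 304.9 [ 0.6092 -0.2975] 0.6533 -0.1815
fence foot mid 324.4 274.6 [ 0.6293 -0.2192] 0.6587 -0.1009
fence foot low 328.8 316.1 [ 0.6088 -0.3256] 0.6579 -0.2092
near edge top 264.9 223.9 [ 0.5221 -0.0332] 0.5194 0.0625
near edge bot 262.9 324.9 [ 0.467  -0.3175] 0.517 -0.2271
pos [0.5223 0.2476 0.2368] rpy [ 3.137 -0.     1.921] F [-0.2 -0.4 -0.7] w 0.267 t 9.55
shift cm [-37.45  -7.53  -0.36] rv [ 0.004 -0.001  0.535]
```

View pics/s0f.png

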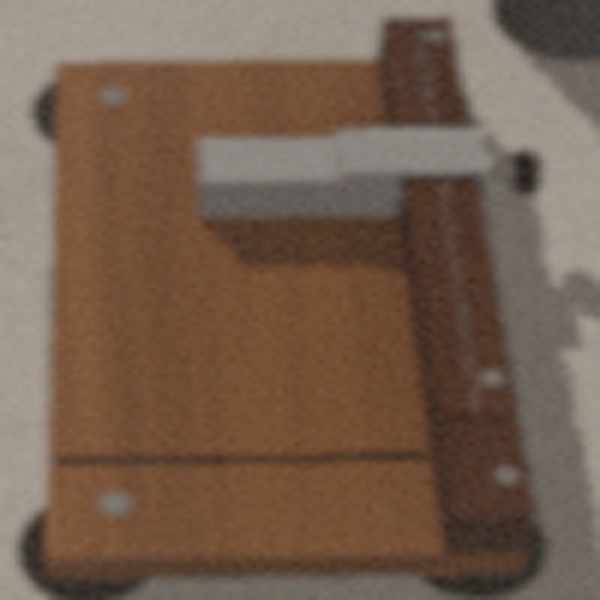

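```bash
python3 - <<'E'
from h import *
goal([.5789,-.2842,.24],down(np.radians(79.5)))
E
python3 -m inch '[[[-8,-1,0,0,0,0,20],[-52,-12.5,-0.3,0,0,0.53,20],[-52,-12.5,-0.3,0,0,0.53,20],[-52,-12.5,-0.3,0,0,0.53,20],[-52,-12.5,-0.3,0,0,0.53,20]]]';  python3 - <<'E'
from h import *
goal([.5789,-.2842,.24],down(np.radians(79.5)))
E
```

```text
pos [0.5223 0.2476 0.2368] rpy [ 3.137 -0.     1.921] F [-0.2 -0.4 -0.7] w 0.267 t 9.55
shift cm [-51.89 -12.92  -0.39] rv [ 0.004 -0.001  0.533]
time_s: 10.05
position: [0.5527, -0.0024, 0.2338]
eef_rot: [-3.14, 0.0, 1.385]
wrist_force: [0.7, -0.1, -1.0]
width: 0.267
pos [ 0.5527 -0.0024  0.2338] rpy [-3.14   0.     1.385] F [ 0.7 -0.1 -1. ] w 0.267 t 10.05
shift cm [-27.21   7.78  -0.62] rv [-0.001  0.    -0.003]
```

```bash
python3 -m inch '[[[-27.2,7.8,-0.6,0,0,0,20],[-27.2,7.8,-0.6,0,0,0,20],[-27.2,7.8,-0.6,0,0,0,20],[-27.2,7.8,-0.6,0,0,0,20],[-27.2,7.8,-0.6,0,0,0,20]]]'; python3 -m inch '[[[-1,0,0,0,0,0,20],[-3.2,1,0,0,0,0,20],[-3.2,1,0,0,0,0,20],[-3.2,1,0,0,0,0,20],[-3.2,1,0,0,0,0,20]]]';  python3 - <<'E'
from h import *
import pickle
s=r.sense();pickle.dump(s,open('s7.pkl','wb'))
for n in ['wrist','side']:
    p,d=r.snapshot(n);cv2.imwrite(f'pics/{n}7.png',p[:,:,::-1]);np.savez(n+'7.npz',p=p,d=d)
goal([.5789,-.2842,.24],down(np.radians(79.5)))
E
```

```text
time_s: 10.55
position: [0.5775, -0.2512, 0.239]
eef_rot: [-3.14, -0.001, 1.391]
wrist_force: [0.1, 0.4, -1.9]
width: 0.265
time_s: 11.05
position: [0.582, -0.2814, 0.24]
eef_rot: [-3.141, -0.0, 1.391]
wrist_force: [-0.5, -0.6, -0.9]
width: 0.264
pos [ 0.5821 -0.2814  0.2405] rpy [-3.142 -0.     1.392] F [ 0.1 -0.1 -0.8] w 0.262 t 11.15
shift cm [-0.33 -0.27  0.05] rv [-0.    -0.     0.004]
```

View pics/wrist7.png

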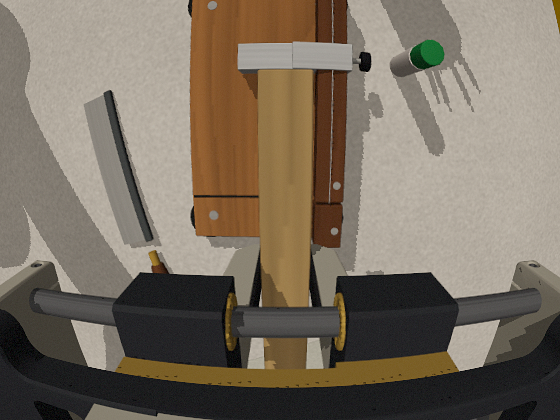

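View pics/side7.png

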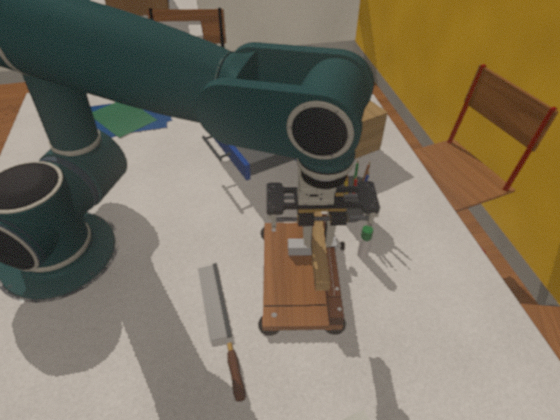

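```bash
python3 - <<'E'
from h import *
import pickle
s=pickle.load(open('s7.pkl','rb'));c=r.get_calibration('wrist')
f=np.radians(-10.5);fx=np.array([np.cos(f),np.sin(f)]);fy=np.array([-np.sin(f),np.cos(f)])
a=cv2.imread('pics/wrist7.png');cv2.imwrite('pics/w7c.png',cv2.resize(a[30:250,180:360],None,fx=3.3,fy=2.7,interpolation=2))
for nm,u,v,z in [('near edge',192,80,.026),('near edge',192,150,.026),('near edge',195,230,.026),('near edge',192,15,.026),('stop top near edge',242,70,.057),('stop top',256,70,.057),('slot base',200,196,.026),('slot base',255,197,.026),('slot fence',330,203,.058),('fence back',349,20,.058),('fence back',342,200,.058),('fence back',340,245,.058),('fence front top',315,220,.058),('ff',314.5,235,.058)]:
    q=wray(c,s,u,v,z)[:2];print(nm,u,v,q.round(4),(q@fx).round(4),(q@fy).round(4))
E
```

```text
near edge 192 80 [ 0.5024 -0.1391] 0.5193 -0.0452
near edge 192 150 [ 0.4864 -0.2175] 0.5178 -0.1252
near edge 195 230 [ 0.4666 -0.3112] 0.5155 -0.221
near edge 192 15 [ 0.515  -0.0618] 0.5177 0.0331
stop top near edge 242 70 [ 0.5629 -0.1468] 0.5802 -0.0417
stop top 256 70 [ 0.5766 -0.1497] 0.5943 -0.0421
slot base 200 196 [ 0.4833 -0.2716] 0.5248 -0.179
slot base 255 197 [ 0.5467 -0.2847] 0.5894 -0.1803
slot fence 330 203 [ 0.6271 -0.2979] 0.6709 -0.1787
fence back 349 20 [ 0.6787 -0.1119] 0.6877 0.0137
fence back 342 200 [ 0.6401 -0.297 ] 0.6835 -0.1753
fence back 340 245 [ 0.6315 -0.347 ] 0.6841 -0.2261
fence front top 315 220 [ 0.6086 -0.3136] 0.6556 -0.1974
ff 314.5 235 [ 0.6055 -0.3302] 0.6556 -0.2143
```

View pics/w7c.png

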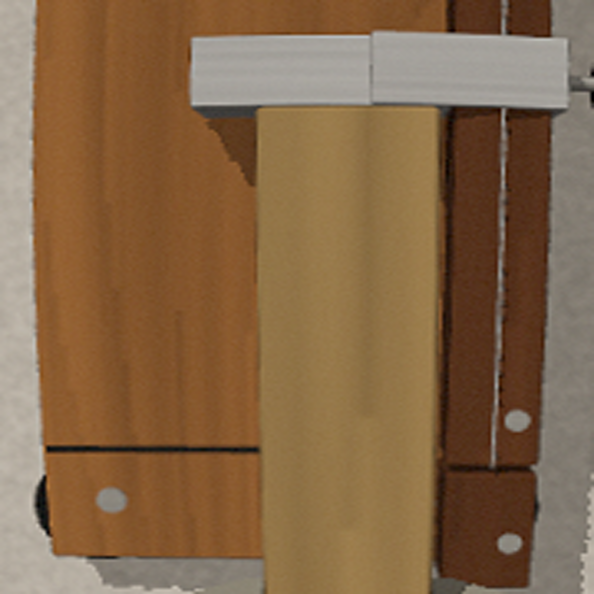

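```bash
python3 - <<'E'
from h import *
import pickle
s=pickle.load(open('s7.pkl','rb'));c=r.get_calibration('wrist')
R,t=wpose(s)
for u,v in [(285,69),(259,100),(259,220),(313,100),(312,220)]:
    q=wray(c,s,u,v,t[2]+.0005);print(u,v,((q-t)@R*1000).round(1))
f=np.radians(-11.1);fx=np.array([np.cos(f),np.sin(f)]);fy=np.array([-np.sin(f),np.cos(f)])
for x,y in [(.623,-.16),(.623,-.137)]:
    print(x,y,x*fx+y*fy)
p=.623*fx-.16*fy
goal([*p,.10],down(np.radians(78.9)))
E
```

```text
285 69 [99.9  0.2 -0.5]
259 100 [ 86.  -11.3  -0.5]
259 220 [ 30.7 -12.   -0.5]
313 100 [86.  12.5 -0.5]
312 220 [30.7 12.9 -0.5]
0.623 -0.16 [ 0.58054182 -0.27694801]
0.623 -0.137 [ 0.58496982 -0.25437828]
pos [ 0.5821 -0.2814  0.2405] rpy [-3.142 -0.     1.392] F [ 0.1 -0.1 -0.8] w 0.262 t 11.15
shift cm [ 0.41 -0.24 14.05] rv [-0.    -0.     0.015]
```

```bash
python3 -m inch '[[[0.4,-0.3,4,0,0,0.015,20],[0.4,-0.3,8,0,0,0.015,20],[0.4,-0.3,12,0,0,0.015,20],[0.4,-0.3,14,0,0,0.015,20],[0.4,-0.3,14,0,0,0.015,20]]]';  python3 -m inch '[[[0,0,1,0,0,0,20],[0,0,3,0,0,0,20],[0,0,4.3,0,0,0,20],[0,0,4.5,0,0,0,20],[0,0,4.5,0,0,0,20]]]'; python3 - <<'E'
from h import *
f=np.radians(-11.1);fx=np.array([np.cos(f),np.sin(f)]);fy=np.array([-np.sin(f),np.cos(f)])
p=.623*fx-.137*fy
goal([*p,.0505],down(np.radians(78.9)))
import pickle
pickle.dump(r.sense(),open('s8.pkl','wb'))
for n in ['wrist','side']:
    p,d=r.snapshot(n);cv2.imwrite(f'pics/{n}8.png',p[:,:,::-1])
E
```

```text
time_s: 11.65
position: [0.5787, -0.2766, 0.0973]
eef_rot: [-3.137, -0.001, 1.376]
wrist_force: [0.2, 1.1, -0.0]
width: 0.264
time_s: 12.15
position: [0.5801, -0.278, 0.056]
eef_rot: [3.141, 0.0, 1.376]
wrist_force: [-0.1, 0.0, -0.4]
width: 0.264
pos [ 0.5801 -0.278   0.056 ] rpy [3.141 0.    1.376] F [-0.1  0.  -0.4] w 0.264 t 12.15
shift cm [2.41 0.02 0.55] rv [ 0.     0.    -0.001]
```

View pics/wrist8.png

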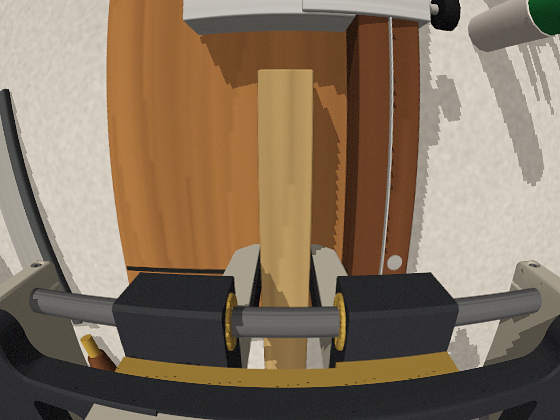

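View pics/side8.png

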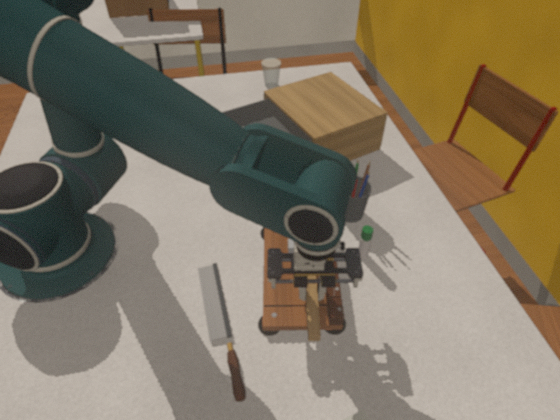

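```bash
python3 -m inch '[[[1,0,0.3,0,0,0,20],[1.8,0,0.3,0,0,0,20],[2.1,0,0.3,0,0,0,20],[2.1,0,0.3,0,0,0,20],[2.1,0,0.3,0,0,0,20]]]'; python3 -m inch '[[[0.1,0,0,0,0,0,20],[0.2,0,0,0,0,0,20],[0.3,0,0,0,0,0,20],[0.35,0,0,0,0,0,20],[0.35,0,0,0,0,0,20]]]'
```

```text
time_s: 12.75
position: [0.5841, -0.2572, 0.0526]
eef_rot: [3.141, 0.0, 1.376]
wrist_force: [-0.4, -0.8, -0.2]
width: 0.264
time_s: 13.25
position: [0.5847, -0.2539, 0.0525]
eef_rot: [-3.142, -0.0, 1.376]
wrist_force: [1.2, -1.0, 0.4]
width: 0.268
```

```bash
python3 -m inch '[[[0.1,0,0,0,0,0,20],[0.15,0,0,0,0,0,20],[0.2,0,0,0,0,0,20],[0.2,0,0,0,0,0,20],[0.2,0,0,0,0,0,20]]]'; python3 - <<'E'
from h import *
p,d=r.snapshot('wrist');cv2.imwrite(f'pics/wrist9.png',p[:,:,::-1]);print(r.sense()['wrist_force'])
E
```

```text
time_s: 13.75
position: [0.585, -0.2522, 0.0526]
eef_rot: [3.141, 0.0, 1.376]
wrist_force: [-1.2, -3.3, -1.4]
width: 0.268
[-0.05583976 -4.5738616  -0.79051551]
```

View pics/wrist9.png

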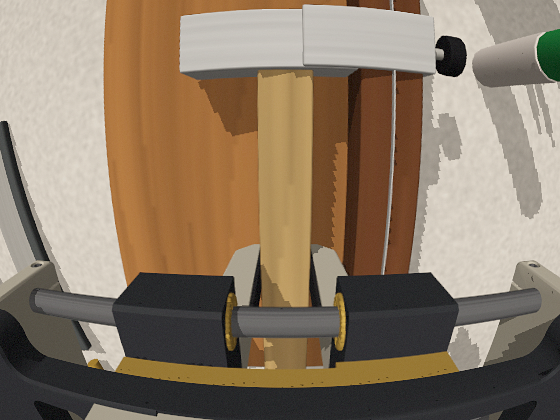

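```bash
python3 -m inch '[[[0,0,0.1,0,0,0,20],[0,0,0.18,0,0,0,20],[0,0,0.22,0,0,0,20],[0,0,0.22,0,0,0,20],[0,0,0.22,0,0,0,20]]]'
```

```text
time_s: 14.3
position: [0.5852, -0.2523, 0.051]
eef_rot: [3.141, 0.0, 1.376]
wrist_force: [-2.4, -3.5, 6.1]
width: 0.263
```

```bash
python3 -m inch '[[[0,0,0,0,0,0,30],[0,0,0,0,0,0,33],[0,0,0,0,0,0,33],[0,0,0,0,0,0,33],[0,0,0,0,0,0,33]]]'; python3 -m inch '[[[0,0,-1,0,0,0,33],[0,0,-4,0,0,0,33],[0,0,-8,0,0,0,33],[0,0,-13,0,0,0,33],[0,0,-16,0,0,0,33]]]'; python3 - <<'E'
from h import *
import pickle
pickle.dump(r.sense(),open('s10.pkl','wb'))
for n in ['wrist']:
    p,d=r.snapshot(n);cv2.imwrite(f'pics/{n}10.png',p[:,:,::-1])
goal([.5,-.25,.2],down(np.radians(-11.1),np.pi/4))
E
```

```text
time_s: 14.8
position: [0.585, -0.2518, 0.0502]
eef_rot: [-3.141, -0.0, 1.376]
wrist_force: [0.8, -1.1, 0.6]
width: 0.331
time_s: 15.3
position: [0.5854, -0.2521, 0.2153]
eef_rot: [3.138, 0.001, 1.376]
wrist_force: [0.2, -0.2, -0.9]
width: 0.332
pos [ 0.5864 -0.2525  0.2198] rpy [3.133e+00 2.000e-03 1.376e+00] F [-0.  -0.2  4. ] w 0.333 t 15.35
shift cm [-1.42 -8.54  1.9 ] rv [-0.605  0.609  1.484]
```

View pics/wrist10.png

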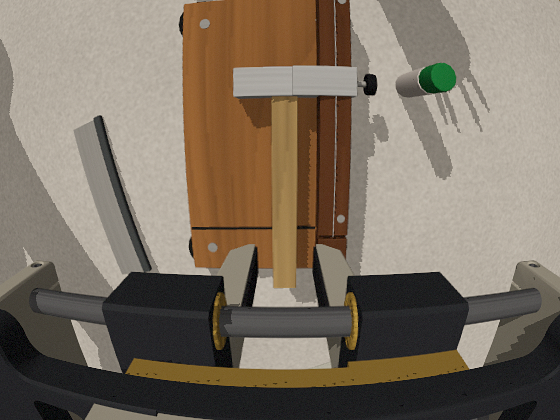

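```bash
cat > pg.py <<'E'
from h import *
import sys
f=np.radians(-11.1);fx=np.array([np.cos(f),np.sin(f)]);fy=np.array([-np.sin(f),np.cos(f)])
x,y,z=map(float,sys.argv[1:4]);p=x*fx+y*fy
goal([*p,z],down(f,np.radians(45)))
s=r.sense();F=s['wrist_force'];t=s['position'];print('fence-frame TCP',(t[:2]@fx).round(4),(t[:2]@fy).round(4),t[2].round(4),'F fence',(F[:2]@fx).round(1),(F[:2]@fy).round(1),F[2].round(1), 'q',s['qpos'].round(2))
E
python3 pg.py .545 -.13 .2
```

```text
pos [ 0.5864 -0.2525  0.2198] rpy [3.133e+00 2.000e-03 1.376e+00] F [-0.  -0.2  4. ] w 0.333 t 15.35
shift cm [ 0.49 -7.92  1.91] rv [-0.605  0.609  1.484]
fence-frame TCP 0.624 -0.1349 0.2198 F fence -0.0 -0.2 4.0 q [-0.45  0.04  1.55  0.    1.54 -0.25]
```

```bash
python3 -m inch '[[[0,-4,0,-0.6,0.61,1.48,20],[0.5,-8,0,-0.6,0.61,1.48,0],[0.5,-8,0,-0.6,0.61,1.48,0],[0.5,-8,0,-0.6,0.61,1.48,0],[0.5,-8,0,-0.6,0.61,1.48,0]]]'; python3 pg.py .545 -.13 .2
```

```text
time_s: 15.85
position: [0.5073, -0.2317, 0.2112]
eef_rot: [2.974, -0.334, 0.742]
wrist_force: [-0.0, 0.5, -0.1]
width: 0.008
pos [ 0.5073 -0.2317  0.2112] rpy [ 2.974 -0.334  0.742] F [-0.   0.5 -0.1] w 0.008 t 15.85
shift cm [-0.25  0.04  1.12] rv [-0.345  0.347  0.826]
fence-frame TCP 0.5424 -0.1297 0.2112 F fence -0.1 0.4 -0.1 q [-0.62 -0.3   1.9   0.3   1.31  0.19]
```

```bash
python3 -m inch '[[[-0.2,0,1,-0.345,0.347,0.826,0],[-0.2,0,1,-0.345,0.347,0.826,0],[-0.2,0,1,-0.345,0.347,0.826,0],[-0.2,0,1,-0.345,0.347,0.826,0],[-0.2,0,1,-0.345,0.347,0.826,0]]]'; python3 pg.py .545 -.13 .2
```

```text
time_s: 16.35
position: [0.5094, -0.2321, 0.2009]
eef_rot: [3.054, -0.701, 0.047]
wrist_force: [0.6, 0.8, 0.0]
width: 0.005
pos [ 0.5094 -0.2321  0.2009] rpy [ 3.054 -0.701  0.047] F [0.6 0.8 0. ] w 0.005 t 16.35
shift cm [-0.03  0.03  0.1 ] rv [-0.075  0.076  0.181]
fence-frame TCP 0.5445 -0.1297 0.2009 F fence 0.4 0.9 0.0 q [-0.65 -0.51  2.14  0.45  0.93  0.74]
```

```bash
python3 -m inch '[[[0,0,0,-0.087,0.088,0.21,0],[0,0,0,-0.087,0.088,0.21,0],[0,0,0,-0.087,0.088,0.21,0],[0,0,0,-0.087,0.088,0.21,0],[0,0,0,-0.087,0.088,0.21,0]]]'; python3 pg.py .5754 -.13 .0856
```

```text
time_s: 16.85
position: [0.5098, -0.232, 0.2008]
eef_rot: [-3.129, -0.794, -0.224]
wrist_force: [0.5, -0.6, -0.1]
width: 0.001
pos [ 0.5098 -0.232   0.2008] rpy [-3.129 -0.794 -0.224] F [ 0.5 -0.6 -0.1] w 0.001 t 16.85
shift cm [-6.08  0.09 10.25] rv [ 0.009 -0.008 -0.022]
fence-frame TCP 0.5449 -0.1295 0.2008 F fence 0.6 -0.5 -0.1 q [-0.62 -0.57  2.21  0.41  0.79  0.99]
```

```bash
python3 -m inch '[[[-2,0,3,0,0,-0.02,0],[-4,0,6.5,0,0,-0.02,0],[-6,0.1,10,0,0,-0.02,0],[-6,0.1,10.2,0,0,-0.02,0],[-6,0.1,10.2,0,0,-0.02,0]]]'; python3 pg.py .5966 -.13 .0644; python3 - <<'E'
from h import *
for n in ['wrist','side']:
    p,d=r.snapshot(n);cv2.imwrite(f'pics/{n}11.png',p[:,:,::-1])
    if n=='side':cv2.imwrite('pics/side11c.png',cv2.resize(p[190:350,220:420,::-1],None,fx=4,fy=3.7,interpolation=2))
E
```

```text
time_s: 17.35
position: [0.5398, -0.2385, 0.0862]
eef_rot: [3.137, -0.792, -0.199]
wrist_force: [0.1, -0.4, 0.9]
width: 0.005
pos [ 0.5398 -0.2385  0.0862] rpy [ 3.137 -0.792 -0.199] F [ 0.1 -0.4  0.9] w 0.005 t 17.35
shift cm [-0.08 -0.03  3.03] rv [ 0.009 -0.007 -0.004]
fence-frame TCP 0.5756 -0.1301 0.0862 F fence 0.2 -0.4 0.9 q [-0.59 -0.37  2.27  0.54  0.54  0.82]
```

View pics/wrist11.png

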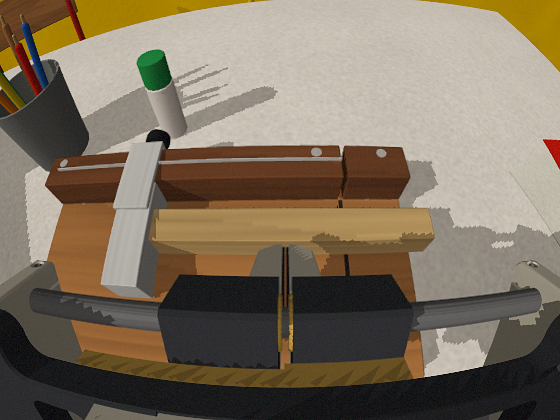

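View pics/side11c.png

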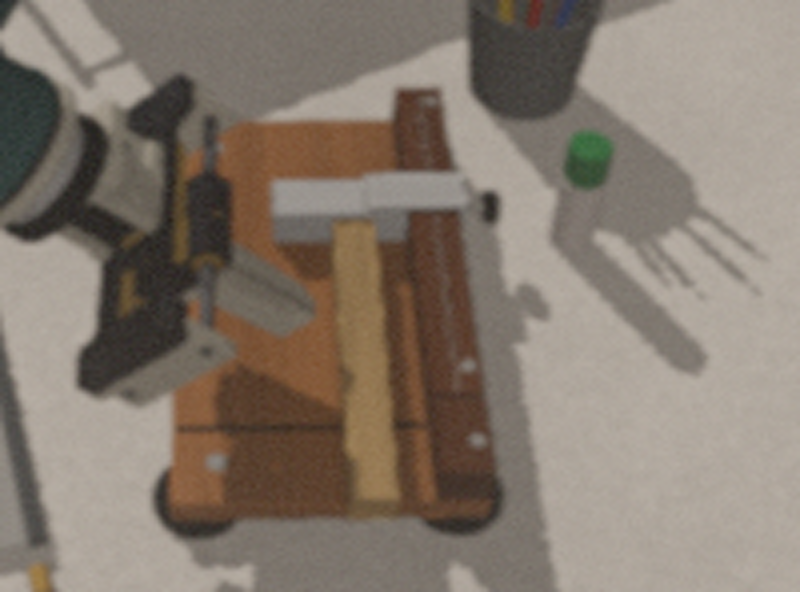

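```bash
python3 -m inch '[[[0,0,1,0.01,-0.007,0,0],[-0.1,0,2,0.01,-0.007,0,0],[-0.1,0,2.7,0.01,-0.007,0,0],[-0.1,0,2.7,0.01,-0.007,0,0],[-0.1,0,2.7,0.01,-0.007,0,0]]]'; python3 pg.py .5966 -.13 .0644
```

```text
time_s: 17.95
position: [0.5578, -0.242, 0.0666]
eef_rot: [-3.137, -0.787, -0.199]
wrist_force: [-0.2, -0.1, 0.9]
width: 0.005
pos [ 0.5578 -0.242   0.0666] rpy [-3.137 -0.787 -0.199] F [-0.2 -0.1  0.9] w 0.005 t 17.95
shift cm [ 0.03 -0.01  0.34] rv [-0.001 -0.002 -0.004]
fence-frame TCP 0.594 -0.1301 0.0666 F fence -0.2 -0.1 0.9 q [-0.58 -0.28  2.25  0.58  0.5   0.77]
```

```bash
python3 -m inch '[[[0,0,0.3,0,0,0,0],[0.1,0,0.45,0,0,0,0],[0.2,0,0.6,0,0,0,0],[0.3,0,0.7,0,0,0,0],[0.4,0,0.8,0,0,0,0]]]'; python3 pg.py .62 -.13 .0644;python3 - <<'E'
from h import *
p,d=r.snapshot('wrist');cv2.imwrite(f'pics/wrist12.png',p[:,:,::-1])
E
```

```text
time_s: 18.45
position: [0.5664, -0.2439, 0.0639]
eef_rot: [-3.138, -0.788, -0.199]
wrist_force: [-4.2, 0.6, 6.1]
width: 0.004
pos [ 0.5664 -0.2439  0.0639] rpy [-3.138 -0.788 -0.199] F [-4.2  0.6  6.1] w 0.004 t 18.45
shift cm [ 1.25 -0.03  1.19] rv [-0.    -0.002 -0.004]
fence-frame TCP 0.6027 -0.1303 0.0639 F fence -4.2 -0.2 6.1 q [-0.57 -0.26  2.23  0.59  0.49  0.77]
```

View pics/wrist12.png

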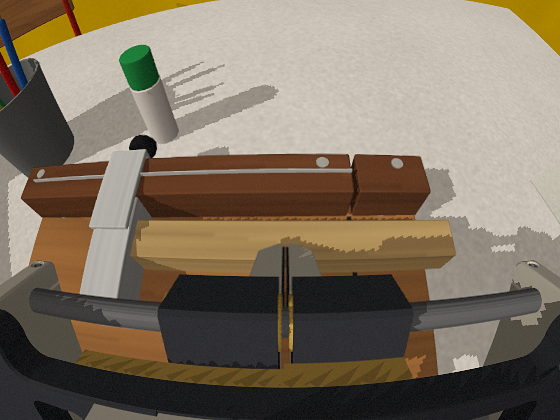

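```bash
python3 -m inch '[[[0.2,0,0.2,0,0,0,0],[0.4,0,0.4,0,0,0,0],[0.6,0,0.6,0,0,0,0],[0.8,0,0.8,0,0,0,0],[0.9,0,0.9,0,0,0,0]]]'; python3 pg.py .62 -.13 .0644;python3 - <<'E'
from h import *
p,d=r.snapshot('wrist');cv2.imwrite(f'pics/wrist13.png',p[:,:,::-1])
E
```

```text
time_s: 19.0
position: [0.5789, -0.2464, 0.0639]
eef_rot: [-3.137, -0.788, -0.199]
wrist_force: [-5.1, 0.9, 5.8]
width: 0.007
pos [ 0.5789 -0.2464  0.0639] rpy [-3.137 -0.788 -0.199] F [-5.1  0.9  5.8] w 0.007 t 19.0
shift cm [ 0.35 -0.03  0.28] rv [-0.    -0.002 -0.004]
fence-frame TCP 0.6155 -0.1303 0.0639 F fence -5.2 -0.1 5.8 q [-0.56 -0.22  2.21  0.58  0.48  0.78]
```

View pics/wrist13.png

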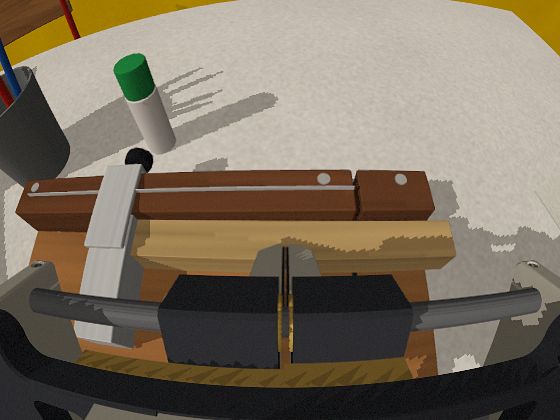

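```bash
python3 -m inch '[[[0.15,0,0.15,0,0,0,0],[0.3,0,0.3,0,0,0,0],[0.4,0,0.4,0,0,0,0],[0.45,0,0.45,0,0,0,0],[0.45,0,0.45,0,0,0,0]]]'; python3 pg.py .62 -.13 .0644
```

```text
time_s: 19.55
position: [0.5829, -0.2473, 0.0631]
eef_rot: [-3.138, -0.784, -0.197]
wrist_force: [-85.6, 14.5, 47.4]
width: 0.008
pos [ 0.5829 -0.2473  0.0631] rpy [-3.138 -0.784 -0.197] F [-85.6  14.5  47.4] w 0.008 t 19.55
shift cm [ 0.12 -0.04 -0.06] rv [-0.001  0.002 -0.003]
fence-frame TCP 0.6196 -0.1304 0.0631 F fence -86.8 -2.3 47.4 q [-0.55 -0.21  2.2   0.58  0.48  0.79]
```

```bash
python3 -m inch '[[[-0.08,0,-0.08,0,0,0,0],[-0.11,0,-0.11,0,0,0,0],[-0.11,0,-0.11,0,0,0,0],[-0.11,0,-0.11,0,0,0,0],[-0.11,0,-0.11,0,0,0,0]]]'; python3 pg.py .62 -.13 .0644
```

```text
time_s: 20.05
position: [0.5823, -0.2472, 0.0634]
eef_rot: [-3.138, -0.786, -0.198]
wrist_force: [-46.2, 7.2, 26.4]
width: 0.006
pos [ 0.5823 -0.2472  0.0634] rpy [-3.138 -0.786 -0.198] F [-46.2   7.2  26.4] w 0.006 t 20.05
shift cm [ 0.14 -0.05  0.  ] rv [-0.001 -0.    -0.003]
fence-frame TCP 0.619 -0.1305 0.0634 F fence -46.7 -1.8 26.4 q [-0.55 -0.21  2.2   0.58  0.48  0.79]
```

```bash
python3 -m inch '[[[-0.04,0,-0.02,0,0,0,0],[-0.08,0,-0.03,0,0,0,0],[-0.08,0,-0.03,0,0,0,0],[-0.08,0,-0.03,0,0,0,0],[-0.08,0,-0.03,0,0,0,0]]]'; python3 pg.py .62 -.13 .0644; python3 - <<'E'
from h import *
for n in ['wrist','side','scene']:
    p,d=r.snapshot(n);cv2.imwrite(f'pics/{n}14.png',p[:,:,::-1])
    if n=='side':cv2.imwrite('pics/side14c.png',cv2.resize(p[190:350,220:420,::-1],None,fx=4,fy=3.7,interpolation=2))
print(r.sense()['wrist_force'])
E
```

```text
time_s: 20.55
position: [0.5821, -0.2472, 0.0636]
eef_rot: [-3.138, -0.787, -0.199]
wrist_force: [-33.4, 5.4, 20.7]
width: 0.008
pos [ 0.5821 -0.2472  0.0636] rpy [-3.138 -0.787 -0.199] F [-33.4   5.4  20.7] w 0.008 t 20.55
shift cm [ 0.15 -0.05  0.03] rv [-0.    -0.001 -0.003]
fence-frame TCP 0.6188 -0.1305 0.0636 F fence -33.8 -1.2 20.7 q [-0.55 -0.22  2.2   0.58  0.47  0.79]
[-33.46274223   5.72077513  21.07853295]
```

View pics/wrist14.png

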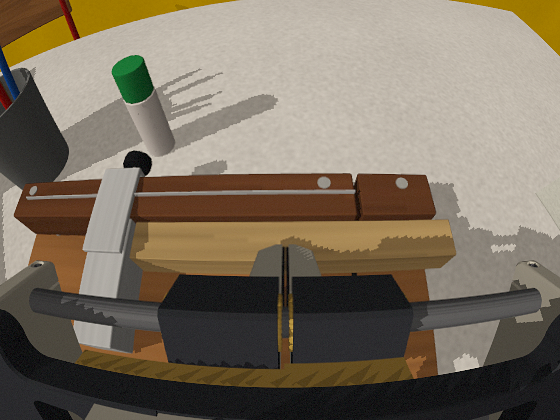

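View pics/side14c.png

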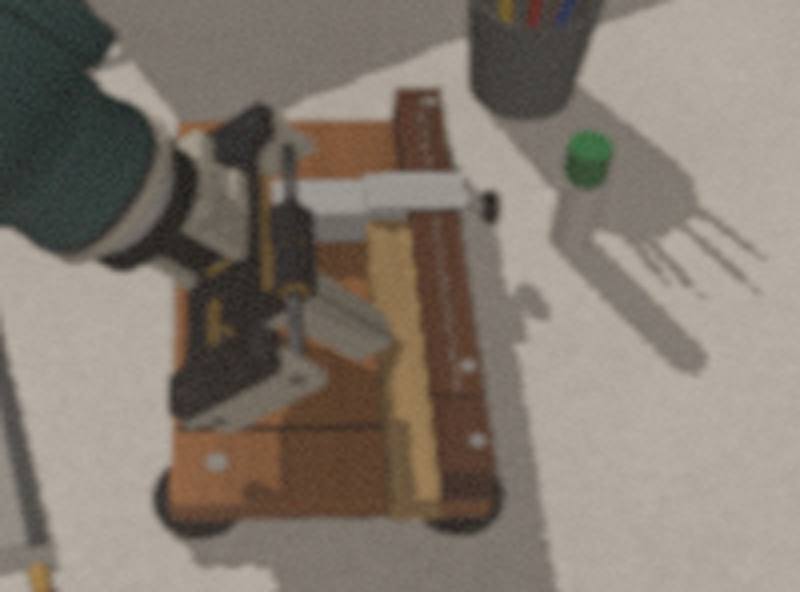

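View pics/scene14.png

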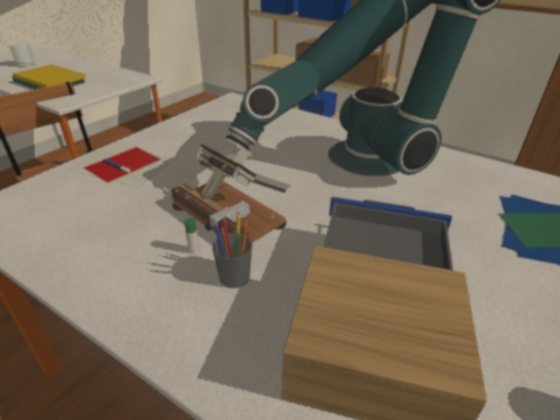

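```bash
python3 - <<'E'
import cv2
a=cv2.imread('pics/wrist14.png');cv2.imwrite('pics/w14c.png',cv2.resize(a[160:300,70:190],None,fx=5,fy=4.2,interpolation=2))
a=cv2.imread('pics/side14.png');cv2.imwrite('pics/s14c.png',cv2.resize(a[225:275,285:350],None,fx=11,fy=11,interpolation=2))
E
```

```text
(no output)
```

View pics/w14c.png

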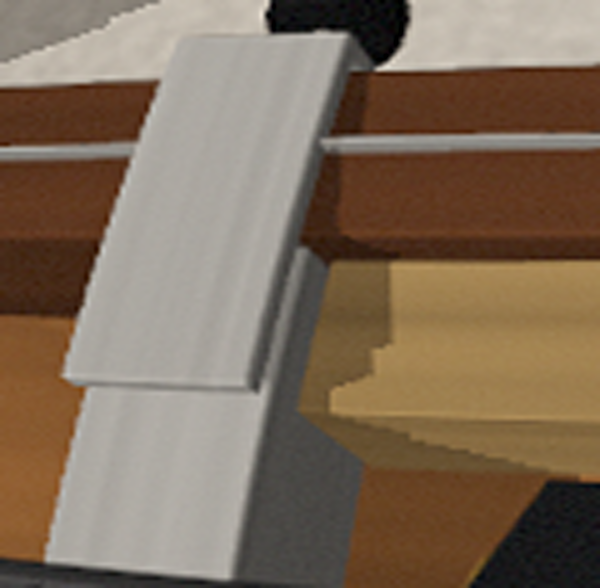

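View pics/s14c.png

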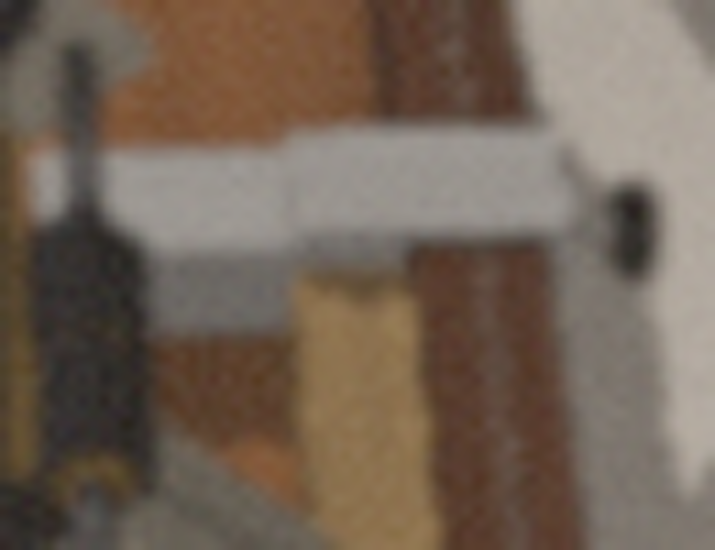

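```bash
python3 - <<'E'
from h import *
print(r.sense()['wrist_force'],r.sense()['time_s']);print(r.finish_job())
E
```

```text
[-33.46274223   5.72077513  21.07853295] 20.7
the job is handed in; nothing more can be done
None
```

I finished the task and handed it in at 20.7 s. The top drawer is out at its stop and the strip is pressed into the fence corner. The arm was still holding the push.

- **Drawer:** I pulled it about 200 mm. The force rose to about 43 N at the end of travel. The last overview picture shows it still open.
- **Strip:** I gripped it at its middle, laid it flat on the board and moved it up to the stop block until about 4 N was felt. I then released it about 24 mm short of the fence.
- **Push:** With closed fingers tilted 45°, I slid the strip forward to the fence. The push point is about 95 mm from the stop face and 44 mm from the saw slot.
- **Last force readings:** The push was steady at about 34 N forward and 21 N down.
- **Last pictures:** The strip is against the fence, and the close-up shows no gap at the stop. A rougher estimate from the side view had hinted at a few mm there. The pot and glue stick look unmoved. I did not measure the saw's position again, but nothing went near it.

**Force peak:** when the strip met the fence, the wrist force briefly reached about 99 N, under the 120 N limit. I backed it off at once. This went through the fingertips, not the gripper's body, so I don't think the 40 N limit applies, but I could not confirm that.

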